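Latch the sample transit case

ROBOT

A 6-joint arm with a two-finger parallel gripper is mounted at the origin on a cart in front of the work surface, level with it; the furniture and walls round the work are solid. World frame = base frame: x ahead of the robot, y to its left, z up, the work surface at z = 0. Lengths are in mm, angles in degrees, forces in N, time in s.
With the tool pointing down it reaches from about 350 to 1000 mm from the base axis. Payload 7.1 kg.
Tool frame: the origin (TCP) lies on the centre line of the jaws, within the pads' length; the fingertips stand r.tcp_to_tips ahead of it and the grasp point (between the pads) lies 8 mm behind it (r.tcp_to_tips is the distance from the TCP to the fingertips, in mm); z points along the fingers, y is the line along which they close (so a half turn about z gives the same grasp; the last joint's range is limited). The gripper opens to 85 mm and grips with 20 to 120 N. Pads are 22 mm wide; open, the fingers measure 114 mm over their backs; the gripper's body (76 mm by 85 mm) begins 54 mm behind the grasp point. The pads swing forward as they close: fully open they stand 13 mm farther back than shut.
Start: joints at [72.135, 24.242, 93.386, -0, 62.372, -1.089], TCP at [180.365, 598.392, 242.319] pointing down, gripper open.
Joint ranges: [-172.04, 172.04], [-51.8, 120.97], [4.93, 147.93], [-75.15, 255.16], [6.16, 154.13], [-145.62, 145.62]. Speed limits (degrees/s): [136.94, 136.94, 172.46, 180, 180, 180].

INTERFACE

Orientations are given as a 3x3 rotation matrix whose columns are the frame's x, y, z axes.
In Python, from cell import r gives the robot as it stands. The module is installed in compiled form; this text tells all that it offers.
- The arm moves only by the tool servo_tool, never from a script. Its argument "targets" is a list of rows, each a list of 7 numbers: the closure in counts, from 0 (fully open) to 255 (shut), then the shift along the tool's x, y, z in m, then the turn, a rotation vector about the tool's x, y, z in degrees. In form: [[fingers, dx, dy, dz, wx, wy, wz], ...]. A call has 1 to 12 rows; each row is the pose to reach, as a shift and turn from the pose commanded when the call began, along the tool's axes at that moment; what a row does not reach only later rows make up. A row lasts 1/8 s, in which the tool goes at most 62.5 mm and 10.7 degrees, less where a joint would pass 70% of its speed; a pose out of reach is approached as far as the arm can. A call with a gripper value outside its range is refused whole. The fingers move at their own pace and stop on an object; "newtons" is the grip in N (left out, the last holds). Time passes only in rows, so rows that repeat a pose let the fingers close. It gives the time, the measured TCP pose, the force, the opening and the grip force at its end, in the units of the state.
- r.state(): the state, without advancing time (a new reading comes with each control period).
- r.read_camera(name): name is "side" or "top"; returns the picture (480x640x3 uint8, red, green, blue); there is no depth.
- r.get_calibration(name): a dict with "camera_matrix" (3x3 intrinsics, pixels), "T" (4x4, takes a point from camera to world coordinates). Camera axes: x right, y up, looking along -z (the intrinsics and any distortion apply to the point x, -y, -z); pixel columns grow to the right and rows downward; lengths in mm; the calibration is good to about 2 mm. A picture is of the moment at which its call begins. get_calibration takes no time and is no camera call.
- r.hand_in(): hands the job in; it is judged then, once.
Trained networks look in the newest picture that a camera, given by its name, has taken for a name from the list of things; names that differ only in an ending like _2 or _b are one class to them, and where a whole thing is asked for, a point or a joint stands for the part that bears it (a point fixed in the world has none). Each returns a list of dicts, best first, with "score" (0 to 1); they miss things now and then, are a little off and sometimes report something else, mostly with a low value. They report only what shows in the picture. A call takes as long as a camera call.
- r.spot_in(camera, label): "box" ([centre column, centre row, width, height] in pixels, round what is visible of it).
- r.place_of(camera, label): "uv" ([column, row] in pixels: a listed point, or the origin of a listed thing).
The state is a dict: "t": time; "qpos": joint angles; "joint_vel": joint speeds; "joint_efforts": joint torques, N m; "tcp_pos": TCP position; "tool_rot": TCP orientation; "ft_force": force on the tool from outside, world axes, zero at the start; "torque": the same for the moment, N m; "opening": finger opening in mm; "grip_force": force on a finger pad.
Only numpy, scipy, OpenCV 4.12 (cv2) and the standard library are available. Lean on these libraries where they do the work, as an engineer would, in place of code of your own. Each camera call takes 0.05 s, during which the arm holds its last target. There are 200 camera calls.

TASK

The sample case on the table is packed and has to be sealed for transit: shut its lid, hook the loop of the draw latch over the keeper on the lid so that the loop's cross pin drops in behind the keeper's lip, then push the latch lever down past centre until it lies fully home and the lid is clamped on its gasket. Go by feel and gently: never press on the lid or the lever with more than 25 newtons. Leave the things standing round the case where they are.

Things in the scene. Friction and masses are not known exactly. Their poses are not given: they have to be found in the camera images.
- case: Grey transit case, heavy, does not move: 160 mm deep (x), 200 mm wide (y), 99 mm high with the lid resting shut; rim of the body 78 mm high. Origin: centre of its underside. Axes: z up, x from front to back, front wall (latch side) at x = -80 mm. Latch and keeper lie in the middle, y = 0. Coordinates in the other entries are in this frame, in mm, lid at 0.
- lid (a joint): Lid angle, rad: 0 = resting on its uncompressed gasket, positive = front edge up. Starts 0.35 to 0.7. Friction stays hold it at any angle; 2 to 4 N at the front swing it down and it stays down. Its front edge then lies 2 to 3 mm above where the latch draws it.
- seal (a joint): How far the shut lid is pressed down into its springy gasket, rad: 0 = not at all, about 0.013 when clamped by the latch (front edge 2.2 mm lower; it takes about 18 N per mm there).
- lid_hinge (a point): Middle of the lid's hinge line, which runs along y at x = 84, z = 81. The lid's flat top lies 18 mm above the hinge line when shut and reaches 166 mm forward of it.
- lid_front (a point): Point on the lid's top face, in the middle, 12 mm behind its front edge: a place to push it shut.
- keeper_seat (a point): On the keeper, a steel hook open at the top on the lid's front (shelf 21 mm wide with an upright lip at its front edge): where the cross pin's centre lies, hooked and pulled against the lip (x = -92.6, z = 92.2). Lip top 3.3 mm above, lip front face 5.6 mm in front, shelf top 2.2 mm below. The pin's centre can move 6.4 mm from here back to the lid. Axes as the lid's (x back).
- lever (a joint): Lever angle, rad: 0 = home, hanging down along the front wall on its stop; pi/2 = straight out; up to 2.8. Starts 1.2 to 1.9, stays where left. Hooked, it stands at 1.2 to 1.7; pushing it down then takes up to about 0.2 Nm (7 N at 28 mm from the pivot) near 0.8, falling to nothing at dead centre (0.02 to 0.25, case by case). Left short of that it springs open; it must be pressed home onto its stop.
- latch_pivot (a point): Lever pivot (along y) with the thickest packing behind the latch plate: x = -97.5, z = 60. With less, which cannot be seen well, pivot, lever and loop sit up to 7 mm farther back in x, so feel for the stop. Lever: steel plate 22 mm wide, outer face 11 mm off the pivot axis, its rolled tip 43 mm from the pivot; home, its outer face is at x = -108.5 to -101.5, z = 17 to 63.
- loop (a joint): Angle of the loop on the lever, rad; starts 2.3 to 2.75, limit 2.85, stays where left. It swings on studs in the lever (at lever 0: 0.8 mm behind, 8 mm below the pivot) and is 35.6 mm long from studs to pin. It leans outward from upright by loop minus lever. Loop and lever form a free two-bar chain: moving the pin moves the lever; the pin reaches 28 to 43 mm from the pivot.
- loop_bar (a point): Centre of the loop's cross pin: 4.4 mm thick, along y, with domed nuts at its ends, 38.4 mm over the nuts: grip it across the nuts; it turns in the grip. Lever and keeper fit between the loop's side links. To hook it, lid shut: carry the pin over the lip (centre 98 mm high or more), back behind it, then down to the groove's floor; the lever follows. It must lie in the groove when released.
- loupe: Black stand loupe, 42 mm across, 42 mm high. Bystander, to be left alone. Origin: centre of its underside.
- eraser: Blue and white eraser, 21x42x13 mm. Bystander, to be left alone. Origin: centre of its underside.
- bottle_c: White bottle with a blue cap, 45 mm across, 102 mm high. Bystander, to be left alone. Origin: centre of its underside.
- beaker_100: Small glass beaker, 55x62 mm, 68 mm high. Bystander, to be left alone. Origin: centre of its underside.
- weight_2: Dark red felt-covered weight, 34x56x23 mm. Bystander, to be left alone. Origin: centre of its underside.
- tone_card: Flat black card with small paint swatches, 40x120x9 mm. Bystander, to be left alone. Origin: centre of its underside.

How it is judged:
By the outcome, as a careful person would: the job done as asked, in the order asked, and still so for the second after the job is handed in, with the robot touching nothing.
It also fails if it takes over 51 s, if anything falls off the work surface, if the arm or the gripper's body presses on something with over 40 N, if the wrist force passes 120 N, or if a joint passes its speed limit or range.

## Working session

There is one attempt and no reset: what is moved stays moved. The work goes in short steps, Python scripts to look and compute and a tool call to move; the robot and the scene stay as the last step left them, time stands still between calls to the robot, and variables do not carry over. Pictures are saved under pics/ and viewed, at most 10 in all, crops included, and the job is handed in when it is done.

Besides the shell and the picture viewer there is one more tool, called after "Emit:" as name(argument=value, ...), one argument or row to a line, values as JSON. servo_tool: Moves the arm, as the interface text tells. Its arguments: {"type":"object","properties":{"targets":{"type":"array"},"newtons":{"type":"number"}},"required":["targets"]}

```bash
mkdir -p pics; cat > h.py <<'E'
import numpy as np,cv2
from cell import r
def cal(n):
    c=r.get_calibration(n);return np.array(c["camera_matrix"]),np.array(c["T"]),c
def ray(n,uv):
    K,T,c=cal(n);d=np.linalg.inv(K)@[uv[0],uv[1],1];d=T[:3,:3]@(d*[1,-1,-1]);return T[:3,3],d/np.linalg.norm(d)
def tri(m):
    A=np.zeros((3,3));b=np.zeros(3)
    for n,uv in m:
        o,d=ray(n,uv);P=np.eye(3)-np.outer(d,d);A+=P;b+=P@o
    p=np.linalg.solve(A,b);res=[np.linalg.norm((np.eye(3)-np.outer(d,d))@(p-o)) for o,d in [ray(n,u) for n,u in m]]
    return p,res
def proj(n,p):
    K,T,c=cal(n);q=np.linalg.inv(T)@np.append(p,1);q=K@(q[:3]*[1,-1,-1]);return q[:2]/q[2]
E
python3 - <<'E'
from h import *
for n in("side","top"):
    cv2.imwrite(f"pics/{n}0.png",r.read_camera(n)[:,:,::-1]); K,T,c=cal(n);print(n,K.round(1).tolist(),T.round(2).tolist(),[k for k in c])
D={}
for l in("case","lid_hinge","lid_front","keeper_seat","latch_pivot","loop_bar","loupe","eraser","bottle_c","beaker_100","weight_2","tone_card"):
    m=[]
    for n in("side","top"):
        d=r.place_of(n,l)
        print(l,n,[(np.round(x["uv"],1).tolist(),round(x["score"],2)) for x in d[:2]])
        if d:m.append((n,d[0]["uv"]))
    if len(m)==2:p,e=tri(m);print("   ",p.round(1),np.round(e,1))
s=r.state();print(s["t"],s["tcp_pos"],s["tool_rot"],r.tcp_to_tips,s["ft_force"])
E
```

```text
side [[616.3, 0.0, 318.7], [0.0, 616.3, 236.7], [0.0, 0.0, 1.0]] [[-1.0, 0.03, -0.01, 622.6], [-0.02, -0.44, 0.9, 895.59], [0.03, 0.9, 0.44, 532.18], [0.0, 0.0, 0.0, 1.0]] ['camera_matrix', 'T']
top [[453.2, 0.0, 314.8], [0.0, 453.2, 238.2], [0.0, 0.0, 1.0]] [[0.01, 1.0, -0.09, 552.92], [-1.0, 0.01, -0.01, 16.5], [-0.01, 0.09, 1.0, 957.58], [0.0, 0.0, 0.0, 1.0]] ['camera_matrix', 'T']
case side [([281.6, 304.4], 0.66), ([362.6, 272.6], 0.54)]
case top [([297.3, 218.3], 0.93)]
    [682.2  66.4   0.7] [1.5 1.5]
lid_hinge side [([229.9, 252.6], 0.87)]
lid_hinge top [([307.9, 166.1], 0.6)]
    [770.2  43.   79.4] [3.9 3.9]
lid_front side [([296.0, 191.4], 0.93)]
lid_front top [([293.1, 216.6], 0.88)]
    [660.3  63.6 193.4] [2.6 2.6]
keeper_seat side [([311.7, 192.0], 0.97), ([344.6, 277.9], 0.15)]
keeper_seat top [([290.1, 230.1], 0.81)]
    [637.2  68.1 195.1] [2.8 2.8]
latch_pivot side [([347.7, 279.5], 0.95)]
latch_pivot top [([285.1, 263.1], 0.71), ([341.2, 281.8], 0.15)]
    [582.5  85.9  61.9] [0.5 0.5]
loop_bar side [([364.2, 271.4], 0.69)]
loop_bar top [([281.8, 278.1], 0.6), ([
[... 301 characters left out ...]
-213.3] [79.5 79.5]
bottle_c side [([234.6, 360.6], 0.8)]
bottle_c top [([231.6, 191.1], 0.57), ([298.1, 216.3], 0.38)]
    [738.3 208.9  -2. ] [0. 0.]
beaker_100 side []
beaker_100 top [([375.1, 225.5], 0.83), ([219.9, 231.2], 0.18)]
weight_2 side [([395.0, 271.9], 0.48)]
weight_2 top [([217.5, 232.8], 0.63)]
    [580.8 208.6 154.5] [52. 52.]
tone_card side [([394.9, 275.4], 0.59)]
tone_card top [([353.6, 304.6], 0.73)]
    [495.8 -54.6  -8.2] [3.9 3.9]
1.3 [180.37078318 598.41405112 242.33704966] [[-9.57434691e-01  2.88649984e-01 -7.93333476e-07]
 [ 2.88649984e-01  9.57434689e-01  5.81590170e-05]
 [ 1.75471643e-05  5.54544648e-05 -9.99999998e-01]] 11.0 [-0.36177424  0.23092933  0.30901093]
```

View pics/side0.png

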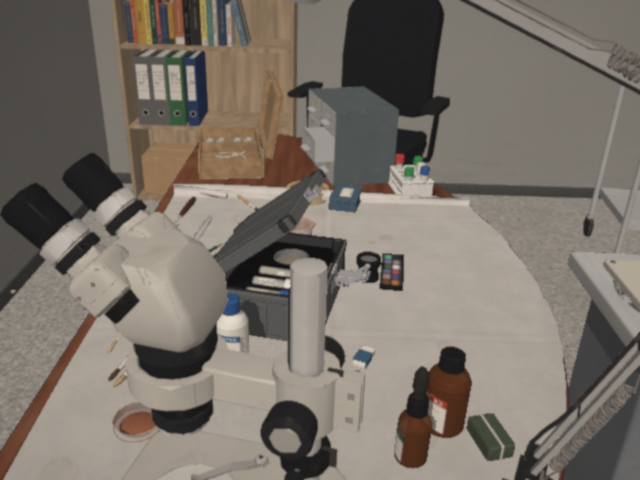

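View pics/top0.png

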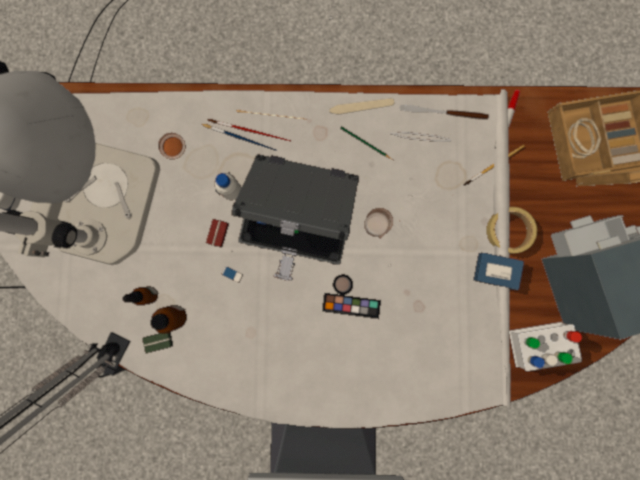

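The side view shows the lid propped open, about (320,180) to (230,260), with the latch sticking out near (352,275). In the top view the latch is at (285,265), the keeper at (289,227), and the loupe and card are to the right of the latch. Next I'll fit one case model to all the detections and overlay it.

```bash
cat >> h.py <<'E'
def model(p):
    x,y,psi,lid,L,loop,pk=p
    R=np.array([[np.cos(psi),-np.sin(psi),0],[np.sin(psi),np.cos(psi),0],[0,0,1]]);W=lambda q:R@np.array(q,float)+[x,y,0]
    def lidp(q):
        dx,dz=q[0]-84,q[2]-81;c,s=np.cos(lid),np.sin(lid);return W([84+dx*c+dz*s,q[1],81-dx*s+dz*c])
    pv=np.array([-97.5+pk,0,60.]);cL,sL=np.cos(L),np.sin(L);f=loop-L
    st=pv+[-8*sL+.8*cL,0,-8*cL-.8*sL];pin=st+[-35.6*np.sin(f),0,35.6*np.cos(f)]
    return dict(W=W,lidp=lidp,case=W([0,0,0]),lid_hinge=W([84,0,81]),lid_front=lidp([-70,0,99]),keeper_seat=lidp([-92.6,0,92.2]),latch_pivot=W(pv),loop_bar=W(pin),tip=W(pv+[-43*sL,0,-43*cL]))
E
python3 - <<'E'
from h import *
from scipy.optimize import least_squares
obs=[]
L5=("case","lid_hinge","lid_front","keeper_seat","latch_pivot","loop_bar")
for n in("side","top"):
  for k in range(2):
    im=r.read_camera(n)
    for l in L5:
      d=r.place_of(n,l)
      if d: obs.append((n,l,np.array(d[0]["uv"])))
def f(p):
    m=model(p);e=[ (proj(n,m[l])-u)/(2 if l=="case" else 1) for n,l,u in obs]
    return np.append(np.concatenate(e),[(p[4]-1.55)/.25,(p[5]-2.52)/.15,(p[6]-3.5)/2.5])
s=least_squares(f,[682,66,-.22,.5,1.5,2.5,3],loss="soft_l1")
print(s.x.round(3),s.cost);np.save("p.npy",s.x);m=model(s.x)
for n,l,u in obs: print(n,l,u.round(1),(proj(n,m[l])-u).round(1))
for l in L5: print(l,m[l].round(1))
out=[]
for n,(a,b,w,h) in(("side",(200,160,180,170)),("top",(215,140,160,150))):
    im=r.read_camera(n)[b:b+h,a:a+w,::-1];im=cv2.resize(im,None,fx=780/2/w*1.0,fy=780/2/w,interpolation=cv2.INTER_CUBIC);k=390/w
    big=im.copy()
    def P(q): return tuple(int(v) for v in (proj(n,q)-[a,b])*k)
    W,lp=m["W"],m["lidp"]
    def poly(pts,c): 
        for i in range(len(pts)): cv2.line(big,P(pts[i]),P(pts[(i+1)%len(pts)]),c,1)
    poly([W([sx,sy,78]) for sx,sy in((-80,-100),(-80,100),(80,100),(80,-100))],(0,255,0))
    poly([lp([sx,sy,99]) for sx,sy in((-82,-100),(-82,100),(80,100),(80,-100))],(0,0,255))
    for l,c in(("latch_pivot",(255,0,0)),("loop_bar",(0,255,255)),("keeper_seat",(255,0,255)),("tip",(255,255,0))): cv2.circle(big,P(m[l]),3,c,1)
    out.append(np.vstack([big,im])[:740])
h=min(o.shape[0] for o in out);o=np.hstack([x[:h] for x in out]);o=cv2.resize(o,None,fx=min(1,600/h),fy=min(1,600/h));cv2.imwrite("pics/ov1.png",o)
E
```

```text
Traceback (most recent call last):
  File "h.py", line 14, in proj
    K,T,c=cal(n);q=np.linalg.inv(T)@np.append(p,1);q=K@(q[:3]*[1,-1,-1]);return q[:2]/q[2]
          ~~~^^^
  File "h.py", line 4, in cal
    c=r.get_calibration(n);return np.array(c["camera_matrix"]),np.array(c["T"]),c
ValueError: time passes only in moves, steps and waits
```

```bash
sed -i 's/^def cal(n):/import functools\n@functools.lru_cache\ndef cal(n):/' h.py
cat > fit.py <<'E'
from h import *
from scipy.optimize import least_squares
obs=[]
L5=("case","lid_hinge","lid_front","keeper_seat","latch_pivot","loop_bar")
ims={}
for n in("side","top"):
    ims[n]=r.read_camera(n)
    for l in L5:
      d=r.place_of(n,l)
      if d: obs.append((n,l,np.array(d[0]["uv"])))
def f(p):
    m=model(p);e=[ (proj(n,m[l])-u)/(2 if l=="case" else 1) for n,l,u in obs]
    return np.append(np.concatenate(e),[(p[4]-1.55)/.25,(p[5]-2.52)/.15,(p[6]-3.5)/2.5])
s=least_squares(f,[682,66,-.22,.5,1.5,2.5,3],loss="soft_l1")
print(s.x.round(3),s.cost);np.save("p.npy",s.x);m=model(s.x)
for n,l,u in obs: print(n,l,u.round(1),(proj(n,m[l])-u).round(1))
for l in L5: print(l,m[l].round(1))
out=[]
for n,(a,b,w,h) in(("side",(200,160,180,170)),("top",(215,140,160,150))):
    k=400/w;im=cv2.resize(ims[n][b:b+h,a:a+w,::-1],None,fx=k,fy=k,interpolation=cv2.INTER_CUBIC)
    big=im.copy()
    def P(q): return tuple(int(v) for v in (proj(n,q)-[a,b])*k)
    W,lp=m["W"],m["lidp"]
    def poly(pts,c):
        for i in range(len(pts)): cv2.line(big,P(pts[i]),P(pts[(i+1)%len(pts)]),c,1)
    poly([W([sx,sy,78]) for sx,sy in((-80,-100),(-80,100),(80,100),(80,-100))],(0,255,0))
    poly([lp([sx,sy,99]) for sx,sy in((-82,-100),(-82,100),(80,100),(80,-100))],(0,0,255))
    for l,c in(("latch_pivot",(255,0,0)),("loop_bar",(0,255,255)),("keeper_seat",(255,0,255)),("tip",(255,255,0))): cv2.circle(big,P(m[l]),3,c,1)
    out.append(np.vstack([big,im[60:260]]))
h=min(o.shape[0] for o in out);cv2.imwrite("pics/ov1.png",np.hstack([x[:h] for x in out])[:600])
print(r.state()["t"])
E
python3 fit.py
```

```text
[ 6.83006e+02  6.11940e+01 -2.23000e-01  6.83000e-01  1.50600e+00
  2.48700e+00  2.55200e+00] 15.355649214296626
side case [282.6 305.1] [-0.3 -2. ]
side lid_hinge [232.7 252.7] [-1.8 -1.6]
side lid_front [295.6 192.4] [2.6 0.9]
side keeper_seat [311.8 193.3] [ 1.1 -4.1]
side latch_pivot [344.8 277.2] [-2.8  1.9]
side loop_bar [366.  272.4] [ 1.1 -0.4]
top case [300.3 217.7] [-0.5 -0.4]
top lid_hinge [307.8 169.1] [0.3 1.4]
top lid_front [291.7 216.5] [-0.3 -0.8]
top keeper_seat [290.  228.5] [-2. -1.]
top loop_bar [280.6 277.8] [1.2 0. ]
case [683.   61.2   0. ]
lid_hinge [764.9  42.6  81. ]
lid_front [659.5  66.5 192.1]
keeper_seat [638.2  71.4 201.1]
latch_pivot [590.4  82.2  60. ]
loop_bar [553.8  90.5  78.5]
3.4
```

View pics/ov1.png

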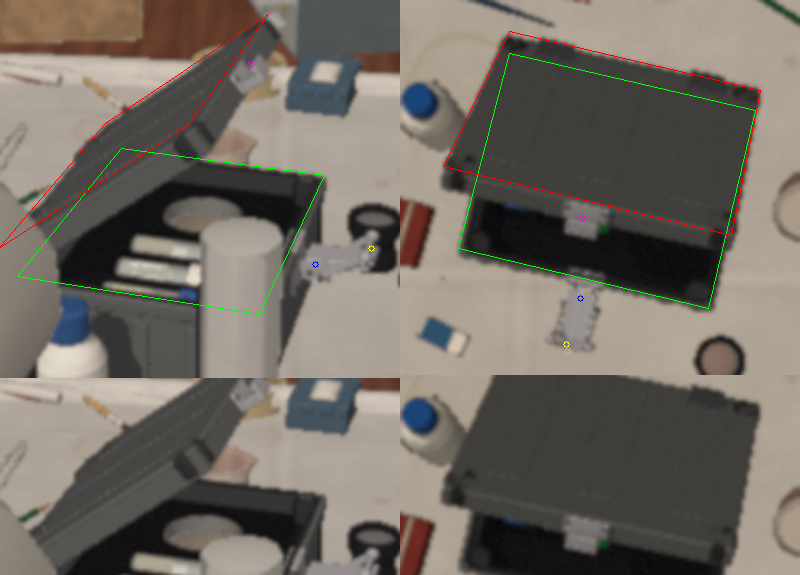

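The model lies on the case to within a few mm in both views. The latch and keeper look 2–4 mm more toward −y than the fit, with keeper centre near crop (586,220) and nuts near (556,345) and (595,350). I'll zoom in there.

```bash
python3 - <<'E'
from h import *
a=r.read_camera("top")[215:290,255:330,::-1];b=r.read_camera("side")[240:315,320:395,::-1]
o=[]
for im,u0,v0 in((a,255,215),(b,320,240)):
    q=cv2.resize(im,(400,400)[::1],interpolation=cv2.INTER_CUBIC)
    q=cv2.convertScaleAbs(q,alpha=1.3)
    for i in range(0,75,10): cv2.putText(q,str(u0+i),(int(i*5.333),10),0,.3,(0,0,255));cv2.putText(q,str(v0+i),(0,int(i*5.333)+4),0,.3,(0,0,255))
    o.append(q)
cv2.imwrite("pics/z.png",np.hstack(o))
E
```

```text
(no output)
```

View pics/z.png

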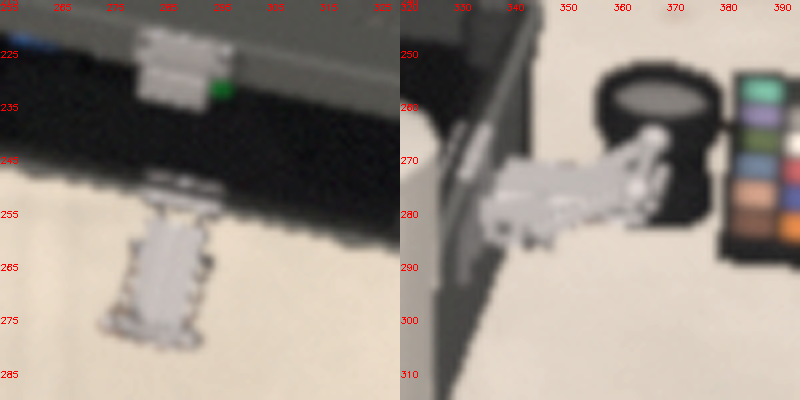

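The top zoom shows the nuts at pixels (274.7,275.4) and (291.6,278.8). The side zoom shows them at (364.4,275.3) near and (367.8,265.7) far. Keeper centre in the top view is about (287,228).

```bash
python3 - <<'E'
from h import *
a,e=tri([("top",(274.7,275.4)),("side",(364.4,275.3))]);b,e2=tri([("top",(291.6,278.8)),("side",(367.8,265.7))])
print(a.round(1),b.round(1),e,e2,np.linalg.norm(a-b),np.degrees(np.arctan2(a[0]-b[0],a[1]-b[1])));c=(a+b)/2;print(c)
p=np.load("p.npy");m=model(p)
# line of keeper/latch from top px at known z
for uv,z in(((287,228),196),((286.7,265),66),((283.1,277.1),c[2])):
    o,d=ray("top",uv);q=o+d*(z-o[2])/d[2];R=m["W"]([1,0,0])-m["W"]([0,0,0]);v=q-m["case"];print(q.round(1),"lateral",(-R[1]*v[0]+R[0]*v[1]).round(1),"along",(R[0]*v[0]+R[1]*v[1]).round(1))
for n in("side","top"):
  for l in("lid_front","lever","loop","loop_bar"):
    d=r.spot_in(n,l);print(n,l,[(np.round(x["box"],1).tolist(),round(x["score"],2)) for x in d[:1]])
E
```

```text
[558.5 104.1  80.5] [552.   71.4  78.8] [np.float64(0.13830161530661386), np.float64(0.1383016153066822)] [np.float64(0.2152399100903326), np.float64(0.21523991009053542)] 33.31322335562071 11.1932914208527
[555.24520656  87.76235037  79.64533201]
[637.8  73.4 196. ] lateral 1.9 along -46.8
[579.1  82.3  66. ] lateral -2.3 along -106.0
[555.3  87.9  79.6] lateral -2.2 along -130.5
side lid_front [([271.1, 220.7, 111.2, 103.9], 0.73)]
side lever [([355.0, 275.4, 28.3, 24.8], 0.69)]
side loop [([356.1, 275.4, 24.4, 20.0], 0.43)]
side loop_bar [([353.6, 276.2, 22.0, 19.7], 0.55)]
top lid_front []
top lever [([284.1, 269.2, 18.0, 26.5], 0.79)]
top loop [([282.6, 272.1, 24.1, 16.7], 0.56)]
top loop_bar []
```

```bash
python3 - <<'E'
from h import *
for uv in((115,348),(90,362),(60,385),(30,410),(5,430)):
    o,d=ray("top",uv)
    for z in(0,100,200,300,450):
        q=o+d*(z-o[2])/d[2];s=proj("side",q);print(uv,z,q.round(0)[:2],"r",round(np.hypot(*q[:2])),s.round(0),end=" | ")
    print()
s=r.read_camera("side");cv2.imwrite("pics/s2.png",cv2.resize(s[0:480,430:640,::-1],(350,600)))
E
```

```text
(115, 348) 0 [403. 443.] r 599 [524. 510.] | (115, 348) 100 [419. 398.] r 578 [514. 405.] | (115, 348) 200 [435. 354.] r 560 [504. 299.] | (115, 348) 300 [450. 309.] r 546 [493. 192.] | (115, 348) 450 [474. 242.] r 532 [477.  28.] | 
(90, 362) 0 [374. 493.] r 619 [570. 555.] | (90, 362) 100 [393. 444.] r 592 [554. 438.] | (90, 362) 200 [411. 394.] r 569 [538. 322.] | (90, 362) 300 [430. 344.] r 551 [522. 206.] | (90, 362) 450 [458. 269.] r 531 [499.  32.] | 
(60, 385) 0 [326. 553.] r 642 [648. 619.] | (60, 385) 100 [350. 497.] r 608 [622. 485.] | (60, 385) 200 [374. 441.] r 578 [596. 354.] | (60, 385) 300 [397. 385.] r 553 [571. 225.] | (60, 385) 450 [433. 301.] r 527 [535.  38.] | 
(30, 410) 0 [275. 612.] r 671 [747. 696.] | (30, 410) 100 [304. 550.] r 629 [706. 539.] | (30, 410) 200 [333. 488.] r 591 [667. 390.] | (30, 410) 300 [362. 426.] r 559 [629. 247.] | (30, 410) 450 [406. 332.] r 524 [576.  45.] | 
(5, 430) 0 [234. 661.] r 702 [845. 774.] | (5, 430) 100 [267. 594.] r 652 [787. 593.] | (5, 430) 200 [301. 527.] r 607 [733. 425.] | (5, 430) 300 [334. 459.] r 568 [683. 267.] | (5, 430) 450 [384. 358.] r 525 [613.  50.] |
```

View pics/s2.png

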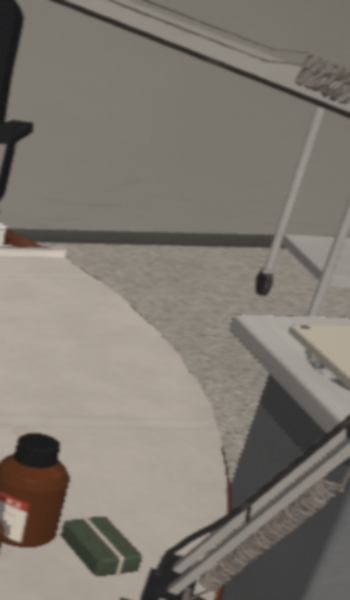

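The lamp arm runs from (530,470) up to (640,340) in the side view, about 560–600 mm from the base. I'll retract radially and swing round inside it.

```bash
cat >> h.py <<'E'
from scipy.spatial.transform import Rotation as Ro
PSI=np.radians(-11.3);CX=np.array([np.cos(PSI),np.sin(PSI),0]);CY=np.array([-np.sin(PSI),np.cos(PSI),0]);Z=np.array([0,0,1.])
def orient(th): # tilt from straight down towards case back
    t=np.radians(th);z=-Z*np.cos(t)+CX*np.sin(t);return np.column_stack([np.cross(CY,z),CY,z])
def plan(wps,p0=None,R0=None,g=255):
    s=r.state();p0=np.array(s["tcp_pos"]) if p0 is None else p0;R0=np.array(s["tool_rot"]) if R0 is None else R0
    for p,R in wps:
        d=R0.T@(np.array(p)-p0)/1000;w=Ro.from_matrix(R0.T@R).as_rotvec(degrees=True);print([g]+d.round(4).tolist()+w.round(1).tolist())
E
python3 - <<'E'
from h import *
O=orient(0)
R0=np.array(r.state()["tool_rot"])
plan([((150,500,242),R0),((113,373,242),O),((195,340,245),O),((270,280,245),O),((330,200,245),O),((440,120,245),O),((540,90,245),O),((640,71,245),O)])
print(r.state()["t"])
E
```

```text
[255, 0.0007, -0.103, 0.0003, 0.0, 0.0, 0.0]
[255, -0.0006, -0.2353, 0.0003, 0.0, -0.0, -5.5]
[255, -0.0886, -0.2432, -0.0027, 0.0, -0.0, -5.5]
[255, -0.1777, -0.279, -0.0027, 0.0, -0.0, -5.5]
[255, -0.2583, -0.3383, -0.0027, 0.0, -0.0, -5.5]
[255, -0.3867, -0.3831, -0.0027, 0.0, -0.0, -5.5]
[255, -0.4911, -0.383, -0.0027, 0.0, -0.0, -5.5]
[255, -0.5923, -0.3723, -0.0027, 0.0, -0.0, -5.5]
3.95
```

Emit:
servo_tool(
  targets=[
    [255, 0, -0.062, 0, 0, 0, 0],
    [255, 0, -0.124, 0, 0, 0, 0],
    [255, 0, -0.18, 0, 0, 0, -5.5],
    [255, -0.01, -0.232, -0.002, 0, 0, -5.5],
    [255, -0.06, -0.24, -0.002, 0, 0, -5.5],
    [255, -0.115, -0.252, -0.002, 0, 0, -5.5],
    [255, -0.17, -0.276, -0.003, 0, 0, -5.5],
    [255, -0.215, -0.307, -0.003, 0, 0, -5.5],
    [255, -0.26, -0.338, -0.003, 0, 0, -5.5],
    [255, -0.315, -0.362, -0.003, 0, 0, -5.5],
    [255, -0.373, -0.38, -0.003, 0, 0, -5.5],
    [255, -0.43, -0.384, -0.003, 0, 0, -5.5],
  ],
)

```text
t: 5.45
tcp_pos: [482.7, 104.7, 245.6]
tool_rot: [[-0.98, 0.197, 0.001], [0.197, 0.98, 0.0], [-0.001, 0.0, -1.0]]
ft_force: [1.0, 0.8, 0.1]
opening: -0.2
grip_force: 0.0
```

```bash
cat >> h.py <<'E'
def case(X,Zz,Y=0): return np.array([596,80,0])+(X+89)*CX+Y*CY+Zz*Z
E
python3 - <<'E'
from h import *
O=orient(0);w=[]
for a in(.78,.76,.70,.6,.52,.44,.36,.28,.2,.14,.1,.07):
    c,s=np.cos(a),np.sin(a);w.append((case(92-154*c+18*s,81+154*s+18*c+11+(20 if a==.78 else 0)),O))
print(w[0][0],w[-1][0]);plan(w)
E
```

```text
[678.54651874  63.50557793 233.10147424] [624.0809963   74.38886325 120.72711649]
[255, -0.2001, -0.0018, 0.0126, 0.0, 0.0, -0.1]
[255, -0.1977, -0.0018, 0.0346, 0.0, 0.0, -0.1]
[255, -0.1908, -0.0018, 0.0408, 0.0, 0.0, -0.1]
[255, -0.18, -0.0018, 0.0519, 0.0, 0.0, -0.1]
[255, -0.1722, -0.0018, 0.0616, 0.0, 0.0, -0.1]
[255, -0.1653, -0.0018, 0.0718, 0.0, 0.0, -0.1]
[255, -0.1591, -0.0018, 0.0826, 0.0, 0.0, -0.1]
[255, -0.1539, -0.0018, 0.0939, 0.0, 0.0, -0.1]
[255, -0.1496, -0.0019, 0.1055, 0.0, 0.0, -0.1]
[255, -0.1469, -0.0019, 0.1144, 0.0, 0.0, -0.1]
[255, -0.1455, -0.0019, 0.1204, 0.0, 0.0, -0.1]
[255, -0.1445, -0.0019, 0.125, 0.0, 0.0, -0.1]
```

Emit:
servo_tool(
  targets=[
    [255, -0.06, -0.002, 0.0, 0, 0, 0],
    [255, -0.12, -0.002, 0.0, 0, 0, 0],
    [255, -0.175, -0.002, 0.005, 0, 0, 0],
    [255, -0.2, -0.002, 0.013, 0, 0, 0],
    [255, -0.198, -0.002, 0.034, 0, 0, 0],
    [255, -0.19, -0.002, 0.041, 0, 0, 0],
    [255, -0.18, -0.002, 0.052, 0, 0, 0],
    [255, -0.172, -0.002, 0.062, 0, 0, 0],
    [255, -0.165, -0.002, 0.072, 0, 0, 0],
    [255, -0.159, -0.002, 0.082, 0, 0, 0],
  ],
)

```text
t: 6.7
tcp_pos: [636.3, 73.8, 163.1]
tool_rot: [[-0.981, 0.195, 0.001], [0.195, 0.981, 0.0], [-0.0, 0.0, -1.0]]
ft_force: [1.0, 0.1, 1.1]
opening: -0.1
grip_force: 0.7
```

Emit:
servo_tool(
  targets=[
    [255, 0.005, 0, 0.011, 0, 0, 0],
    [255, 0.009, 0, 0.022, 0, 0, 0],
    [255, 0.012, 0, 0.031, 0, 0, 0],
    [255, 0.013, 0, 0.036, 0, 0, 0],
    [255, 0.014, 0, 0.04, 0, 0, 0],
    [255, 0.015, 0, 0.043, 0, 0, 0],
  ],
)

```text
t: 7.45
tcp_pos: [622.2, 76.5, 120.2]
tool_rot: [[-0.981, 0.196, 0.0], [0.196, 0.981, -0.0], [-0.0, 0.0, -1.0]]
ft_force: [0.2, 0.3, 2.2]
opening: 0.3
grip_force: 0.6
```

```bash
python3 - <<'E'
from h import *
print(r.state()["ft_force"]);cv2.imwrite("pics/s3.png",cv2.resize(r.read_camera("side")[150:320,190:400,::-1],(790,640))[:600])
E
```

```text
[0.22215253 0.3101437  2.24897468]
```

View pics/s3.png

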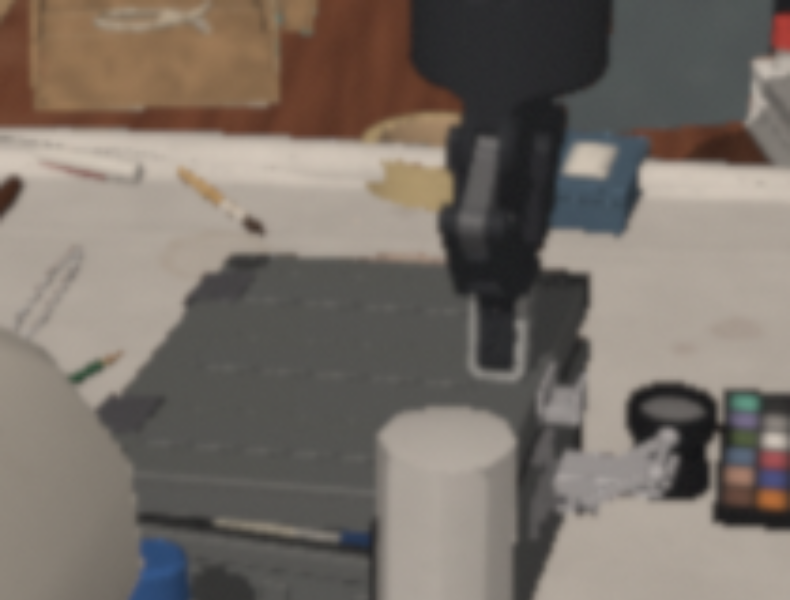

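The picture shows the fingertips on the lid near its front at (495,370), with the lid almost shut. Next I'll press it gently home.

Emit:
servo_tool(
  targets=[
    [255, 0, 0, 0.003, 0, 0, 0],
    [255, 0.001, 0, 0.006, 0, 0, 0],
    [255, 0.001, 0, 0.0075, 0, 0, 0],
    [255, 0.001, 0, 0.0075, 0, 0, 0],
  ],
)

```text
t: 8.0
tcp_pos: [621.0, 76.7, 112.6]
tool_rot: [[-0.981, 0.196, -0.0], [0.196, 0.981, -0.0], [0.0, -0.0, -1.0]]
ft_force: [0.3, -0.1, 0.7]
opening: 0.3
grip_force: 0.0
```

Emit:
servo_tool(
  targets=[
    [255, 0, 0, 0.001, 0, 0, 0],
    [255, 0, 0, 0.0015, 0, 0, 0],
  ],
)

```text
t: 8.25
tcp_pos: [620.8, 76.7, 111.2]
tool_rot: [[-0.981, 0.196, -0.001], [0.196, 0.981, 0.0], [0.001, -0.0, -1.0]]
ft_force: [-0.1, -0.9, 0.7]
opening: -0.1
grip_force: 0.6
```

Emit:
servo_tool(
  targets=[
    [255, 0, 0, 0.0006, 0, 0, 0],
    [255, 0, 0, 0.0006, 0, 0, 0],
  ],
)

```text
t: 8.5
tcp_pos: [621.1, 76.7, 110.7]
tool_rot: [[-0.981, 0.195, -0.0], [0.195, 0.981, -0.0], [0.0, -0.0, -1.0]]
ft_force: [-0.3, 0.3, 0.1]
opening: -0.0
grip_force: 0.2
```

Emit:
servo_tool(
  targets=[
    [255, 0, 0, 0.0005, 0, 0, 0],
    [255, 0, 0, 0.0005, 0, 0, 0],
  ],
)

```text
t: 8.75
tcp_pos: [621.1, 76.7, 110.2]
tool_rot: [[-0.981, 0.196, -0.0], [0.196, 0.981, -0.0], [0.0, -0.0, -1.0]]
ft_force: [0.3, -0.3, 1.3]
opening: -0.6
grip_force: 0.4
```

Emit:
servo_tool(
  targets=[
    [255, 0, 0, 0.0004, 0, 0, 0],
    [255, 0, 0, 0.0004, 0, 0, 0],
  ],
)

```text
t: 9.0
tcp_pos: [621.1, 76.7, 109.9]
tool_rot: [[-0.981, 0.196, 0.0], [0.196, 0.981, 0.0], [-0.0, 0.0, -1.0]]
ft_force: [-1.4, -0.0, 2.5]
opening: -0.0
grip_force: 1.0
```

Emit:
servo_tool(
  targets=[
    [255, 0, 0, 0.0003, 0, 0, 0],
    [255, 0, 0, 0.0003, 0, 0, 0],
  ],
)

```text
t: 9.25
tcp_pos: [621.1, 76.7, 109.8]
tool_rot: [[-0.981, 0.196, 0.0], [0.196, 0.981, 0.0], [-0.0, 0.0, -1.0]]
ft_force: [-4.1, 0.5, 5.2]
opening: -0.2
grip_force: 2.4
```

```bash
python3 - <<'E'
from h import *
T=65;O=orient(T);z=O[:,2];pin=np.array([555.2,87.8,79.6])
plan([(case(-90,170),orient(20)),(case(-150,170),orient(40)),(pin-75*z+20*Z,O),(pin-64.5*z,O)],g=75)
print(O.round(3).tolist())
E
```

```text
[75, 0.0263, -0.0017, -0.0602, 0.0, -20.0, 0.0]
[75, 0.0863, -0.0017, -0.0602, 0.0, -40.0, 0.0]
[75, 0.1348, -0.002, -0.0215, 0.0, -65.0, 0.0]
[75, 0.1253, -0.002, 0.0029, 0.0, -65.0, 0.0]
[[-0.414, 0.196, 0.889], [0.083, 0.981, -0.178], [-0.906, 0.0, -0.423]]
```

Emit:
servo_tool(
  targets=[
    [255, 0, 0, -0.04, 0, 0, 0],
    [75, 0.02, -0.002, -0.06, 0, -10, 0],
    [75, 0.05, -0.002, -0.06, 0, -20, 0],
    [75, 0.08, -0.002, -0.06, 0, -30, 0],
    [75, 0.105, -0.002, -0.05, 0, -40, 0],
    [75, 0.125, -0.002, -0.04, 0, -50, 0],
    [75, 0.135, -0.002, -0.03, 0, -60, 0],
    [75, 0.135, -0.002, -0.02, 0, -65, 0],
    [75, 0.125, -0.002, 0.003, 0, -65, 0],
    [75, 0.125, -0.002, 0.003, 0, -65, 0],
  ],
)

```text
t: 10.5
tcp_pos: [490.6, 159.7, 243.1]
tool_rot: [[-0.685, 0.284, 0.671], [0.148, 0.956, -0.254], [-0.714, -0.075, -0.697]]
ft_force: [-0.2, 1.5, 0.3]
opening: 60.6
grip_force: 0.0
```

```bash
python3 - <<'E'
from h import *
s=r.state();p=s["tcp_pos"];R=s["tool_rot"];print(s["qpos"],p,np.array(R).round(2).tolist(),s["opening"],s["t"])
a=r.read_camera("top")[200:320,235:355,::-1];b=r.read_camera("side")[215:335,300:420,::-1]
cv2.imwrite("pics/z2.png",np.hstack([cv2.resize(q,(400,400),interpolation=cv2.INTER_CUBIC) for q in(a,b)]))
for n in("side","top"):
  d=r.place_of(n,"loop_bar");print(n,[(np.round(x["uv"],1).tolist(),round(x["score"],2)) for x in d[:1]])
pin=np.array([555.2,87.8,79.6]);O=orient(65);plan([(pin-30*O[:,2],O),(pin-4.5*O[:,2],O)],g=75)
E
```

```text
[ 36.43894972  12.15751771 127.05378636 -75.10390663  38.58592094
  22.4096075 ] [490.6036958  159.74197635 243.10990985] [[-0.68, 0.28, 0.67], [0.15, 0.96, -0.25], [-0.71, -0.07, -0.7]] 60.565103225619914 10.5
side [([365.7, 270.3], 0.7)]
top [([279.0, 277.7], 0.52)]
[75, 0.0708, -0.0409, 0.1469, -6.7, -19.6, 0.6]
[75, 0.0622, -0.038, 0.1708, -6.7, -19.6, 0.6]
```

View pics/z2.png

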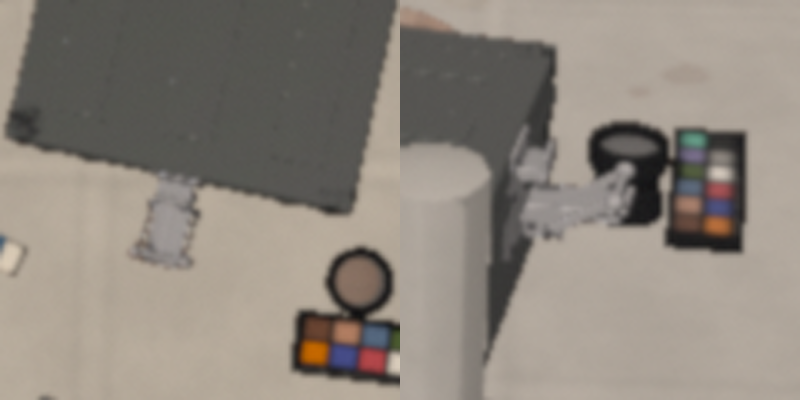

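The arm ran into its j4 limit (-75°) while tilting. The lid is fully shut in both views, and the latch is unchanged at about (632,190) in the side crop. I'll identify the kinematics and choose a reachable wrist configuration.

```bash
cat > kin.py <<'E'
from h import *
from scipy.optimize import least_squares
def E(ax,d): return Ro.from_euler(ax,d,degrees=True).as_matrix()
def fk(q,k,s=(1,1)):
    a2,d4,d1,d6,a1,a3=k
    A=E('z',q[0]);B=A@E('y',q[1]);C=B@E('y',q[2]);D=C@E('z',q[3]*s[0])@E('y',q[4])
    p=A@[a1,0,d1]+B@[0,0,a2]+C@[a3,0,d4]+D@[0,0,d6]
    return p,D@E('z',180+q[5]*s[1])
data=[([72.135,24.242,93.386,0,62.372,-1.089],[180.365,598.392,242.319])]
E
cat > t.py <<'E'
from kin import *
s=r.state();q=np.array(s["qpos"]);R=np.array(s["tool_rot"]);data.append((q,np.array(s["tcp_pos"])))
for sg in((1,1),(1,-1),(-1,1),(-1,-1)):
    print(sg,np.abs(fk(q,np.zeros(6),sg)[1]-R).max().round(3),np.abs(fk(q,np.zeros(6),sg)[1]@np.diag([-1,-1,1])-R).max().round(3))
    f=lambda k:np.concatenate([fk(q,np.append(k,[0,0]),sg)[0]-p for q,p in data])
    o=least_squares(f,[400,400,300,200]);print(o.x.round(1),o.cost)
E
python3 t.py
```

```text
(1, 1) 1.104 1.104
[666.3 391.5  72.  259.1] 142.91354191901118
(1, -1) 0.637 1.523
[666.3 391.5  72.  259.1] 142.91354191901118
(-1, 1) 1.443 1.265
[ 830.6  390.  -403.  -116.4] 14036.025865023963
(-1, -1) 1.684 0.967
[ 830.6  390.  -403.  -116.4] 14036.025865023963
```

```bash
sed -i "s/E('z',180+q\[5\]\*s\[1\])/E('z',90+q[5])/" kin.py
cat > t2.py <<'E'
from kin import *
s=r.state();q=np.array(s["qpos"]);R=np.array(s["tool_rot"]);data.append((q,np.array(s["tcp_pos"])))
print(np.abs(fk(q,np.zeros(6))[1]-R).max().round(3))
f=lambda k:np.concatenate([fk(q,k)[0]-p for q,p in data]+[k[4:]*.02])
o=least_squares(f,[600,400,100,250,0,0]);k=o.x;print(k.round(1),o.cost)
from itertools import product
lo=np.array([-172,-51.8,4.93,-75.1,6.2,-145.6]);hi=np.array([172,120.9,147.9,255.1,154.1,145.6])
def ik(p,R,q0):
    g=lambda q:np.append(fk(q,k)[0]-p,100*(Ro.from_matrix(fk(q,k)[1].T@R).as_rotvec()))
    return least_squares(g,np.clip(q0,lo+.1,hi-.1),bounds=(lo,hi),x_scale=10)
for X,zz in((-130.6,80),(-100,100),(-92,92)):
  for T in(20,30,40,50,60,75):
    O=orient(T);p=case(X,zz)-4.5*O[:,2];out=[]
    for q0 in((8,20,110,0,20,-70),(8,20,110,180,30,100),(8,20,110,180,30,-80),(8,20,110,90,30,-80)):
        a=ik(p,O,q0)
        if a.cost<1: out.append(a.x.round(0).tolist())
    print(X,T,out)
E
python3 t2.py
```

```text
0.0
[655.3 441.6 140.  270.1 -24.9  22.9] 71.07805674299217
-130.6 20 [[13.0, 26.0, 122.0, -32.0, 15.0, -36.0], [13.0, 26.0, 122.0, -32.0, 15.0, -36.0], [13.0, 26.0, 122.0, -32.0, 15.0, -36.0]]
-130.6 30 []
-130.6 40 [[18.0, 28.0, 134.0, 227.0, 25.0, 69.0]]
-130.6 50 [[20.0, 32.0, 139.0, 217.0, 42.0, 83.0], [20.0, 32.0, 139.0, 217.0, 42.0, 83.0]]
-130.6 60 [[23.0, 38.0, 143.0, 214.0, 60.0, 90.0], [23.0, 38.0, 143.0, 214.0, 60.0, 90.0]]
-130.6 75 [[25.0, 49.0, 147.0, 215.0, 88.0, 99.0], [25.0, 49.0, 147.0, 215.0, 88.0, 99.0]]
-100 20 [[12.0, 26.0, 118.0, -24.0, 19.0, -45.0], [12.0, 26.0, 118.0, -24.0, 19.0, -45.0], [12.0, 26.0, 118.0, -24.0, 19.0, -45.0]]
-100 30 [[14.0, 26.0, 124.0, -75.0, 13.0, 7.0], [14.0, 26.0, 124.0, -75.0, 13.0, 7.0], [14.0, 26.0, 124.0, -75.0, 13.0, 7.0]]
-100 40 [[16.0, 27.0, 129.0, 233.0, 21.0, 60.0]]
-100 50 [[18.0, 30.0, 135.0, 219.0, 37.0, 77.0], [18.0, 30.0, 135.0, 219.0, 37.0, 77.0]]
-100 60 [[20.0, 35.0, 139.0, 214.0, 55.0, 86.0], [20.0, 35.0, 139.0, 214.0, 55.0, 86.0]]
-100 75 [[22.0, 45.0, 143.0, 213.0, 82.0, 95.0], [22.0, 45.0, 143.0, 213.0, 82.0, 95.0]]
-92 20 [[11.0, 27.0, 118.0, -25.0, 18.0, -45.0], [11.0, 27.0, 118.0, -25.0, 18.0, -45.0], [11.0, 27.0, 118.0, -25.0, 18.0, -45.0]]
-92 30 [[13.0, 27.0, 123.0, -75.0, 12.0, 6.0], [13.0, 27.0, 123.0, -75.0, 12.0, 6.0], [13.0, 27.0, 123.0, -75.0, 12.0, 6.0]]
-92 40 [[15.0, 28.0, 129.0, 231.0, 22.0, 62.0]]
-92 50 [[17.0, 31.0, 134.0, 217.0, 37.0, 78.0], [17.0, 31.0, 134.0, 217.0, 37.0, 78.0]]
-92 60 [[19.0, 36.0, 138.0, 213.0, 55.0, 86.0], [19.0, 36.0, 138.0, 213.0, 55.0, 86.0]]
-92 75 [[22.0, 46.0, 143.0, 212.0, 82.0, 95.0], [22.0, 46.0, 143.0, 212.0, 82.0, 95.0]]
```

Steep tilts need a wrist flip. A simpler way is to keep the tool vertical and grip the nuts near the pads' rear edge, tool centre about 6.5 mm in front of the pin, so the pads clear the lid front.

```bash
python3 - <<'E'
from h import *
O=orient(0);p=np.array([555.2,87.8,79.6])-6.5*CX
plan([(p+120*Z,O),(p+[0,0,50],O),(p+[0,0,3],O)],g=75)
E
```

```text
[75, -0.0202, -0.0471, 0.0866, -6.1, 45.3, -3.2]
[75, 0.0297, -0.0419, 0.1355, -6.1, 45.3, -3.2]
[75, 0.0631, -0.0383, 0.1683, -6.1, 45.3, -3.2]
```

Emit:
servo_tool(
  targets=[
    [75, 0.0, -0.01, 0.0, -1, 10, 0],
    [75, 0.0, -0.02, 0.01, -3, 20, -1],
    [75, -0.01, -0.03, 0.03, -4, 30, -2],
    [75, -0.015, -0.04, 0.06, -5, 40, -3],
    [75, -0.02, -0.047, 0.086, -6, 45.3, -3.2],
    [75, -0.02, -0.047, 0.086, -6, 45.3, -3.2],
  ],
)

```text
t: 11.45
tcp_pos: [548.9, 87.0, 199.0]
tool_rot: [[-0.979, 0.202, 0.017], [0.202, 0.979, -0.01], [-0.018, -0.006, -1.0]]
ft_force: [-0.5, -0.5, -1.0]
opening: 60.1
grip_force: 0.0
```

```bash
python3 - <<'E'
from h import *
print(np.round(r.state()["qpos"],1))
O=orient(0);p=np.array([555.2,87.8,79.6])-6.5*CX
plan([(p+120*Z,O),(p+[0,0,50],O),(p+[0,0,3],O)],g=75)
E
```

```text
[  8.1  21.3 104.7  -0.9  53.1 -69.7]
[75, 0.0005, 0.002, -0.0006, -0.4, 1.1, -0.4]
[75, 0.0018, 0.0024, 0.0694, -0.4, 1.1, -0.4]
[75, 0.0026, 0.0027, 0.1164, -0.4, 1.1, -0.4]
```

Good, j4 is back near 0. Now I'll go down to the pin, and close gently in the next call.

Emit:
servo_tool(
  targets=[
    [75, 0.001, 0.002, 0.05, -0.4, 1.1, -0.4],
    [75, 0.002, 0.0025, 0.095, -0.4, 1.1, -0.4],
    [75, 0.0025, 0.0025, 0.116, -0.4, 1.1, -0.4],
    [75, 0.0025, 0.0025, 0.116, -0.4, 1.1, -0.4],
  ],
  newtons=20,
)

```text
t: 11.95
tcp_pos: [547.5, 88.7, 81.8]
tool_rot: [[-0.981, 0.196, -0.0], [0.196, 0.981, -0.004], [-0.001, -0.004, -1.0]]
ft_force: [-0.4, -0.3, 0.6]
opening: 60.0
grip_force: 0.0
```

```bash
python3 - <<'E'
from h import *
s=r.state();print(s["tcp_pos"],s["ft_force"])
a=r.read_camera("top")[225:305,245:325,::-1];b=r.read_camera("side")[215:315,310:410,::-1]
cv2.imwrite("pics/z3.png",np.hstack([cv2.resize(q,(400,400),interpolation=cv2.INTER_CUBIC) for q in(a,b)]))
E
```

```text
[547.51614359  88.68570972  81.75936766] [-0.35944857 -0.25728829  0.62134692]
```

View pics/z3.png

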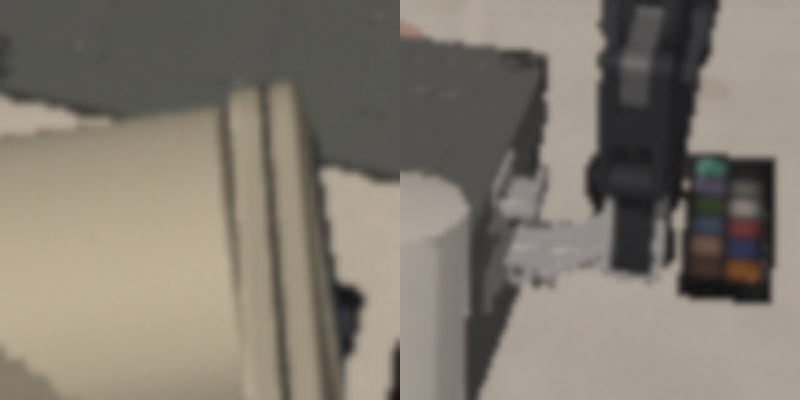

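The near finger (crop columns 612–655) covers the near nut's expected spot at (618,241), close to the pad's rear edge. I'll move 2 mm back and close.

Emit:
servo_tool(
  targets=[
    [75, -0.002, 0, 0, 0, 0, 0],
    [110, -0.002, 0, 0, 0, 0, 0],
    [130, -0.002, 0, 0, 0, 0, 0],
    [150, -0.002, 0, 0, 0, 0, 0],
    [255, -0.002, 0, 0, 0, 0, 0],
    [255, -0.002, 0, 0, 0, 0, 0],
  ],
  newtons=20,
)

```text
t: 12.8
tcp_pos: [550.5, 89.7, 84.1]
tool_rot: [[-0.981, 0.194, 0.004], [0.194, 0.981, -0.003], [-0.004, -0.003, -1.0]]
ft_force: [-2.1, -1.1, 1.6]
opening: 36.0
grip_force: 19.9
```

Emit:
servo_tool(
  targets=[
    [255, -0.004, 0, -0.004, 0, 0, 0],
    [255, -0.008, 0, -0.008, 0, 0, 0],
    [255, -0.008, 0, -0.008, 0, 0, 0],
  ],
)

```text
t: 13.18
tcp_pos: [559.7, 88.0, 92.9]
tool_rot: [[-0.981, 0.194, 0.006], [0.194, 0.981, -0.003], [-0.007, -0.002, -1.0]]
ft_force: [-0.5, -3.8, 1.0]
opening: 35.7
grip_force: 20.1
```

```bash
python3 - <<'E'
from h import *
s=r.state();p=np.array(s["tcp_pos"]);v=p-[596,80,0];print("tcp case X",v@CX-89,"Y",v@CY,p[2],s["torque"],s["opening"])
m=[]
for n in("side","top"):
  for l in ("loop_bar","lever","latch_pivot"):
    d=r.place_of(n,l) if l!="lever" else r.spot_in(n,l);print(n,l,[(x.get("uv",x.get("box")),round(x["score"],2)) for x in d[:1]])
b=r.read_camera("side")[235:295,325:385,::-1];cv2.imwrite("pics/z4.png",cv2.resize(b,(600,600),interpolation=cv2.INTER_CUBIC))
E
```

```text
tcp case X -126.14109002938979 Y 0.7089834908820656 92.85025281826431 [-0.48208634  0.23588521 -0.02607237] 35.74746990268004
side loop_bar [([364.8, 271.6], 0.59)]
side lever [([349.0, 276.8, 21.7, 16.9], 0.71)]
side latch_pivot [([344.9, 280.2], 0.83)]
top loop_bar []
top lever []
top latch_pivot []
```

View pics/z4.png

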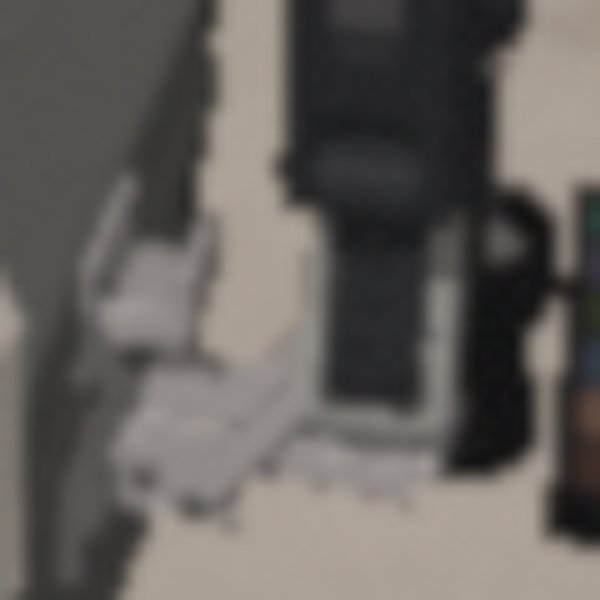

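The picture shows the loop links rising from the pivot at (220,450) into the finger at about (310,330), with the lever lying out below. So the pin is held and follows. I'll carry on up the arc.

Emit:
servo_tool(
  targets=[
    [255, -0.003, 0, -0.003, 0, 0, 0],
    [255, -0.007, 0, -0.006, 0, 0, 0],
    [255, -0.011, 0, -0.009, 0, 0, 0],
    [255, -0.015, 0, -0.0105, 0, 0, 0],
    [255, -0.015, 0, -0.0105, 0, 0, 0],
  ],
)

```text
t: 14.15
tcp_pos: [573.7, 85.2, 103.0]
tool_rot: [[-0.981, 0.194, 0.005], [0.194, 0.981, -0.003], [-0.005, -0.002, -1.0]]
ft_force: [-1.0, -3.9, -0.3]
opening: 35.8
grip_force: 20.6
```

```bash
cat > st.py <<'E'
from h import *
s=r.state();p=np.array(s["tcp_pos"]);v=p-[596,80,0];F=np.array(s["ft_force"]);print("X %.1f Y %.1f z %.1f"%(v@CX-89,v@CY,p[2]),"F",(F@CX).round(1),(F@CY).round(1),F[2].round(1),"open",round(s["opening"],1),"t",s["t"])
E
python3 st.py
```

```text
X -111.8 Y 0.7 z 103.0 F -0.2 -4.0 -0.3 open 35.8 t 14.15
```

Emit:
servo_tool(
  targets=[
    [255, -0.003, 0, -0.001, 0, 0, 0],
    [255, -0.005, 0, -0.002, 0, 0, 0],
    [255, -0.005, 0, -0.002, 0, 0, 0],
  ],
)

```text
t: 14.52
tcp_pos: [578.3, 84.3, 104.8]
tool_rot: [[-0.981, 0.194, 0.004], [0.194, 0.981, -0.003], [-0.005, -0.002, -1.0]]
ft_force: [-0.4, -5.3, -3.6]
opening: 35.7
grip_force: 20.5
```

```bash
python3 st.py
```

```text
X -107.2 Y 0.8 z 104.8 F 0.6 -5.3 -3.6 open 35.7 t 14.525
```

Emit:
servo_tool(
  targets=[
    [255, 0, 0, -0.001, 0, 0, 0],
    [255, 0, 0, -0.001, 0, 0, 0],
  ],
)

```text
t: 14.78
tcp_pos: [578.2, 84.4, 105.8]
tool_rot: [[-0.981, 0.194, 0.004], [0.194, 0.981, -0.003], [-0.005, -0.002, -1.0]]
ft_force: [0.1, -4.7, -3.8]
opening: 35.5
grip_force: 20.5
```

```bash
python3 st.py
```

```text
X -107.3 Y 0.8 z 105.8 F 1.0 -4.6 -3.8 open 35.5 t 14.775
```

Emit:
servo_tool(
  targets=[
    [255, -0.004, 0, 0, 0, 0, 0],
    [255, -0.008, 0, 0.0005, 0, 0, 0],
    [255, -0.008, 0, 0.0005, 0, 0, 0],
  ],
)

```text
t: 15.15
tcp_pos: [586.6, 82.7, 105.6]
tool_rot: [[-0.981, 0.194, 0.005], [0.194, 0.981, -0.003], [-0.005, -0.002, -1.0]]
ft_force: [-1.4, -5.2, -0.5]
opening: 35.3
grip_force: 20.6
```

```bash
python3 st.py
```

```text
X -98.7 Y 0.8 z 105.6 F -0.3 -5.3 -0.5 open 35.3 t 15.15
```

Emit:
servo_tool(
  targets=[
    [255, -0.001, 0, 0, 0, 0, 0],
    [255, -0.002, 0, 0, 0, 0, 0],
  ],
)

```text
t: 15.4
tcp_pos: [588.2, 82.3, 105.5]
tool_rot: [[-0.981, 0.194, 0.004], [0.194, 0.981, -0.003], [-0.005, -0.002, -1.0]]
ft_force: [-1.8, -5.5, -2.6]
opening: 35.5
grip_force: 20.6
```

Emit:
servo_tool(
  targets=[
    [255, -0.001, 0, 0, 0, 0, 0],
    [255, -0.002, 0, 0, 0, 0, 0],
  ],
)

```text
t: 15.65
tcp_pos: [590.0, 81.9, 105.5]
tool_rot: [[-0.981, 0.194, 0.004], [0.194, 0.981, -0.003], [-0.005, -0.003, -1.0]]
ft_force: [-1.3, -5.9, -2.0]
opening: 35.5
grip_force: 20.6
```

```bash
python3 st.py
```

```text
X -95.2 Y 0.7 z 105.5 F -0.1 -6.0 -2.0 open 35.5 t 15.65
```

Emit:
servo_tool(
  targets=[
    [255, -0.001, 0, 0.001, 0, 0, 0],
    [255, -0.001, 0, 0.0025, 0, 0, 0],
    [255, -0.001, 0, 0.0025, 0, 0, 0],
  ],
)

```text
t: 16.02
tcp_pos: [592.1, 81.6, 103.8]
tool_rot: [[-0.981, 0.194, 0.006], [0.194, 0.981, -0.004], [-0.007, -0.002, -1.0]]
ft_force: [0.2, -7.1, 1.4]
opening: 35.6
grip_force: 20.8
```

```bash
python3 st.py
```

```text
X -93.1 Y 0.8 z 103.8 F 1.5 -6.9 1.4 open 35.6 t 16.025
```

Emit:
servo_tool(
  targets=[
    [255, 0, 0, 0.001, 0, 0, 0],
    [255, 0, 0, 0.002, 0, 0, 0],
    [255, 0, 0, 0.002, 0, 0, 0],
  ],
)

```text
t: 16.4
tcp_pos: [592.1, 81.6, 101.8]
tool_rot: [[-0.981, 0.194, 0.006], [0.194, 0.981, -0.003], [-0.007, -0.002, -1.0]]
ft_force: [-1.7, -6.3, 2.3]
opening: 35.7
grip_force: 20.8
```

```bash
python3 st.py
```

```text
X -93.1 Y 0.8 z 101.8 F -0.5 -6.5 2.3 open 35.7 t 16.4
```

Emit:
servo_tool(
  targets=[
    [255, 0, -0.001, 0.001, 0, 0, 0],
    [255, 0, -0.001, 0.002, 0, 0, 0],
    [255, 0, -0.001, 0.002, 0, 0, 0],
  ],
)

```text
t: 16.77
tcp_pos: [591.7, 81.2, 99.4]
tool_rot: [[-0.981, 0.194, 0.006], [0.194, 0.981, -0.003], [-0.007, -0.001, -1.0]]
ft_force: [-0.1, -2.0, 1.8]
opening: 35.7
grip_force: 20.7
```

```bash
python3 st.py
```

```text
X -93.5 Y 0.4 z 99.4 F 0.3 -2.0 1.8 open 35.7 t 16.775
```

Emit:
servo_tool(
  targets=[
    [255, 0, 0, 0.001, 0, 0, 0],
    [255, 0, 0, 0.002, 0, 0, 0],
    [255, 0, 0, 0.002, 0, 0, 0],
  ],
)

```text
t: 17.15
tcp_pos: [591.3, 81.2, 97.1]
tool_rot: [[-0.981, 0.194, 0.005], [0.194, 0.981, -0.003], [-0.006, -0.002, -1.0]]
ft_force: [1.5, 0.1, 3.4]
opening: 35.4
grip_force: 20.8
```

```bash
python3 st.py
```

```text
X -93.9 Y 0.2 z 97.1 F 1.4 0.4 3.4 open 35.4 t 17.15
```

Emit:
servo_tool(
  targets=[
    [255, 0, 0, 0.001, 0, 0, 0],
    [255, 0, 0, 0.001, 0, 0, 0],
  ],
)

```text
t: 17.4
tcp_pos: [591.3, 81.1, 96.6]
tool_rot: [[-0.981, 0.194, 0.005], [0.194, 0.981, -0.003], [-0.006, -0.002, -1.0]]
ft_force: [-0.5, 0.7, 8.8]
opening: 35.6
grip_force: 20.9
```

Emit:
servo_tool(
  targets=[
    [255, 0, 0, 0.001, 0, 0, 0],
    [255, 0, 0, 0.001, 0, 0, 0],
  ],
)

```text
t: 17.65
tcp_pos: [591.4, 81.2, 96.1]
tool_rot: [[-0.981, 0.194, 0.006], [0.194, 0.981, -0.003], [-0.006, -0.002, -1.0]]
ft_force: [-3.2, -0.6, 12.0]
opening: 35.6
grip_force: 21.1
```

```bash
python3 st.py
```

```text
X -93.7 Y 0.3 z 96.1 F -3.0 -1.2 12.0 open 35.6 t 17.65
```

Emit:
servo_tool(
  targets=[
    [255, 0.001, 0, -0.001, 0, 0, 0],
    [255, 0.003, 0, -0.001, 0, 0, 0],
    [255, 0.003, 0, -0.001, 0, 0, 0],
  ],
)

```text
t: 18.02
tcp_pos: [589.0, 81.6, 96.7]
tool_rot: [[-0.981, 0.194, 0.007], [0.194, 0.981, -0.003], [-0.007, -0.001, -1.0]]
ft_force: [1.0, 0.4, 7.4]
opening: 35.9
grip_force: 21.0
```

```bash
python3 st.py
```

```text
X -96.2 Y 0.2 z 96.7 F 0.9 0.5 7.4 open 35.9 t 18.025
```

Emit:
servo_tool(
  targets=[
    [255, 0.0015, 0, 0, 0, 0, 0],
    [255, 0.0015, 0, 0, 0, 0, 0],
  ],
)

```text
t: 18.27
tcp_pos: [587.5, 82.0, 96.7]
tool_rot: [[-0.981, 0.194, 0.007], [0.194, 0.981, -0.003], [-0.007, -0.001, -1.0]]
ft_force: [0.8, -0.2, 8.9]
opening: 35.8
grip_force: 21.0
```

```bash
python3 st.py
```

```text
X -97.7 Y 0.3 z 96.7 F 0.8 -0.0 8.9 open 35.8 t 18.275
```

Emit:
servo_tool(
  targets=[
    [255, 0.001, 0, -0.0003, 0, 0, 0],
    [255, 0.0015, 0, -0.0003, 0, 0, 0],
  ],
)

```text
t: 18.52
tcp_pos: [586.8, 82.1, 96.9]
tool_rot: [[-0.981, 0.194, 0.008], [0.194, 0.981, -0.003], [-0.009, -0.001, -1.0]]
ft_force: [6.7, -1.8, 4.6]
opening: 35.7
grip_force: 20.8
```

```bash
python3 st.py
```

```text
X -98.5 Y 0.3 z 96.9 F 6.9 -0.4 4.6 open 35.7 t 18.525
```

Emit:
servo_tool(
  targets=[
    [255, 0.001, 0, -0.0003, 0, 0, 0],
    [255, 0.0015, 0, -0.0003, 0, 0, 0],
  ],
)

```text
t: 18.77
tcp_pos: [586.5, 82.2, 97.1]
tool_rot: [[-0.981, 0.194, 0.011], [0.194, 0.981, -0.003], [-0.011, -0.001, -1.0]]
ft_force: [10.4, -3.0, -0.2]
opening: 35.4
grip_force: 20.6
```

```bash
python3 st.py
```

```text
X -98.7 Y 0.3 z 97.1 F 10.8 -0.9 -0.2 open 35.4 t 18.775
```

The lip stops the pin (+10.8 N), so it is in the groove. I'll relax, release and rise.

Emit:
servo_tool(
  targets=[
    [255, -0.0015, 0, 0.0004, 0, 0, 0],
    [75, -0.0015, 0, 0.0004, 0, 0, 0],
    [75, -0.0015, 0, 0.0004, 0, 0, 0],
    [75, -0.0015, 0, 0.0004, 0, 0, 0],
    [75, -0.001, 0, -0.03, 0, 0, 0],
    [75, 0.02, 0, -0.07, 0, 0, 0],
    [75, 0.04, 0, -0.1, 0, 0, 0],
    [255, 0.05, 0, -0.1, 0, 0, 0],
    [255, 0.05, 0, -0.1, 0, 0, 0],
  ],
)

```text
t: 19.9
tcp_pos: [533.0, 92.4, 195.5]
tool_rot: [[-0.981, 0.194, 0.003], [0.194, 0.981, -0.003], [-0.004, -0.003, -1.0]]
ft_force: [-0.8, -0.4, -0.5]
opening: 24.5
grip_force: 0.0
```

```bash
python3 st.py; python3 - <<'E'
from h import *
im=r.read_camera("side")
o=np.hstack([cv2.resize(im[235:295,325:385,::-1],(400,400),interpolation=cv2.INTER_CUBIC),cv2.resize(r.read_camera("top")[225:285,255:315,::-1],(400,400),interpolation=cv2.INTER_CUBIC)])
cv2.imwrite("pics/z5.png",o)
for n in("side","top"):
  for l in ("loop_bar","lever","keeper_seat"):
    d=r.place_of(n,l) if l!="lever" else r.spot_in(n,l);print(n,l,[(np.round(x.get("uv",x.get("box")),1).tolist(),round(x["score"],2)) for x in d[:1]])
print(proj("side",case(-92.6,92.2)),proj("top",case(-92.6,92.2)))
E
```

```text
X -153.2 Y -0.2 z 195.5 F -0.7 -0.6 -0.5 open 24.5 t 19.9
side loop_bar [([342.6, 261.9], 0.49)]
side lever [([353.4, 271.4, 33.9, 40.3], 0.57)]
side keeper_seat [([340.4, 261.6], 0.69)]
top loop_bar [([343.7, 284.4], 0.67)]
top lever []
top keeper_seat [([285.1, 259.4], 0.69)]
[341.58127211 260.01004863] [286.68634365 257.59961277]
```

View pics/z5.png

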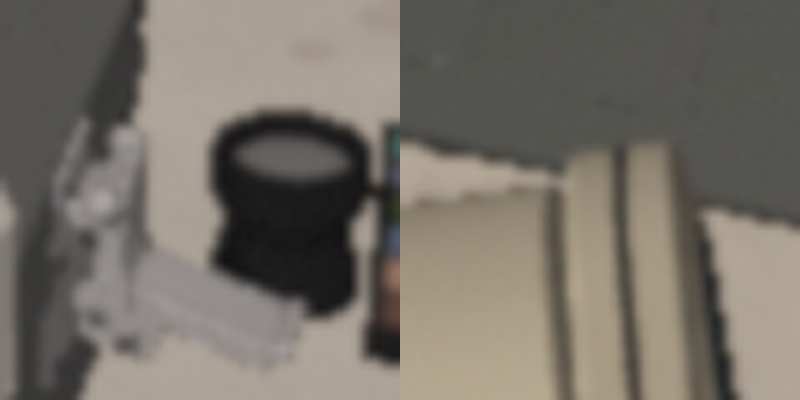

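The nut sits in the keeper at about (105,200) in the crop, the loop is upright, and the lever points out and slightly down to (300,320). Now the lever push.

```bash
cat > lev.py <<'E'
from h import *
import sys
P=-95;sd=30;th=12;t=np.radians(th);O=orient(th)
def tcp(L,up=0):
    u=np.array([-np.sin(L),-np.cos(L)]);n=np.array([-np.cos(L),np.sin(L)]);e=np.array([P,60])+sd*u+11*n
    o=np.array([11*np.sin(t)+11*np.cos(t),-11*np.cos(t)+11*np.sin(t)]);q=e-o;return case(q[0],q[1]+up)
w=[(tcp(1.6,30),O),(tcp(1.6,4),O)]+[(tcp(L),O) for L in(1.5,1.4,1.3,1.2,1.1,1.0,.9,.8,.7,.6,.5,.4,.3,.2)]
plan(w)
E
python3 lev.py
```

```text
[255, -0.014, 0.0003, 0.0854, -0.1, -11.8, 0.1]
[255, -0.0139, 0.0004, 0.1114, -0.1, -11.8, 0.1]
[255, -0.0128, 0.0004, 0.1184, -0.1, -11.8, 0.1]
[255, -0.0121, 0.0004, 0.1215, -0.1, -11.8, 0.1]
[255, -0.0116, 0.0004, 0.1247, -0.1, -11.8, 0.1]
[255, -0.0115, 0.0004, 0.1279, -0.1, -11.8, 0.1]
[255, -0.0117, 0.0004, 0.131, -0.1, -11.8, 0.1]
[255, -0.0123, 0.0004, 0.1342, -0.1, -11.8, 0.1]
[255, -0.0131, 0.0004, 0.1373, -0.1, -11.8, 0.1]
[255, -0.0142, 0.0004, 0.1403, -0.1, -11.8, 0.1]
[255, -0.0157, 0.0004, 0.1431, -0.1, -11.8, 0.1]
[255, -0.0174, 0.0004, 0.1458, -0.1, -11.8, 0.1]
[255, -0.0194, 0.0004, 0.1483, -0.1, -11.8, 0.1]
[255, -0.0216, 0.0004, 0.1506, -0.1, -11.8, 0.1]
[255, -0.024, 0.0004, 0.1527, -0.1, -11.8, 0.1]
[255, -0.0266, 0.0004, 0.1545, -0.1, -11.8, 0.1]
```

Emit:
servo_tool(
  targets=[
    [255, -0.007, 0, 0.045, 0, -8, 0],
    [255, -0.014, 0, 0.085, 0, -11.8, 0],
    [255, -0.014, 0, 0.11, 0, -11.8, 0],
    [255, -0.013, 0, 0.118, 0, -11.8, 0],
    [255, -0.012, 0, 0.122, 0, -11.8, 0],
    [255, -0.012, 0, 0.125, 0, -11.8, 0],
    [255, -0.012, 0, 0.128, 0, -11.8, 0],
    [255, -0.012, 0, 0.131, 0, -11.8, 0],
  ],
)

```text
t: 21.3
tcp_pos: [547.3, 89.7, 66.0]
tool_rot: [[-0.959, 0.194, 0.207], [0.19, 0.981, -0.042], [-0.211, -0.001, -0.977]]
ft_force: [1.2, 0.2, 1.7]
opening: -0.1
grip_force: 0.9
```

```bash
python3 st.py; python3 lev.py | tail -11
```

```text
X -138.7 Y 0.0 z 66.0 F 1.1 0.4 1.7 open -0.1 t 21.3
[255, 0.0009, -0.0, -0.0021, -0.1, 0.2, 0.1]
[255, 0.0013, -0.0, 0.001, -0.1, 0.2, 0.1]
[255, 0.0015, -0.0, 0.0042, -0.1, 0.2, 0.1]
[255, 0.0013, -0.0, 0.0074, -0.1, 0.2, 0.1]
[255, 0.0008, 0.0, 0.0106, -0.1, 0.2, 0.1]
[255, -0.0, 0.0, 0.0137, -0.1, 0.2, 0.1]
[255, -0.0011, 0.0, 0.0167, -0.1, 0.2, 0.1]
[255, -0.0025, 0.0, 0.0195, -0.1, 0.2, 0.1]
[255, -0.0042, 0.0, 0.0222, -0.1, 0.2, 0.1]
[255, -0.0062, 0.0, 0.0248, -0.1, 0.2, 0.1]
[255, -0.0084, 0.0, 0.0271, -0.1, 0.2, 0.1]
```

Emit:
servo_tool(
  targets=[
    [255, 0.0015, 0, 0.002, 0, 0, 0],
    [255, 0.0015, 0, 0.004, 0, 0, 0],
    [255, 0.0015, 0, 0.0075, 0, 0, 0],
    [255, 0.001, 0, 0.0105, 0, 0, 0],
    [255, 0, 0, 0.0135, 0, 0, 0],
  ],
)

```text
t: 21.92
tcp_pos: [549.3, 89.1, 52.0]
tool_rot: [[-0.959, 0.194, 0.205], [0.189, 0.981, -0.043], [-0.209, -0.002, -0.978]]
ft_force: [-0.0, 1.0, 3.6]
opening: -0.3
grip_force: 1.8
```

```bash
python3 st.py; python3 lev.py | tail -6
```

```text
X -136.6 Y -0.2 z 52.0 F -0.2 1.0 3.6 open -0.3 t 21.925
[255, -0.0009, 0.0002, -0.0005, -0.1, 0.1, 0.1]
[255, -0.002, 0.0002, 0.0025, -0.1, 0.1, 0.1]
[255, -0.0034, 0.0002, 0.0054, -0.1, 0.1, 0.1]
[255, -0.0051, 0.0002, 0.0081, -0.1, 0.1, 0.1]
[255, -0.0071, 0.0002, 0.0106, -0.1, 0.1, 0.1]
[255, -0.0093, 0.0002, 0.0129, -0.1, 0.1, 0.1]
```

Emit:
servo_tool(
  targets=[
    [255, -0.002, 0, 0.0025, 0, 0, 0],
    [255, -0.0035, 0, 0.0055, 0, 0, 0],
    [255, -0.005, 0, 0.008, 0, 0, 0],
    [255, -0.007, 0, 0.0105, 0, 0, 0],
  ],
)

```text
t: 22.42
tcp_pos: [556.6, 87.0, 42.4]
tool_rot: [[-0.96, 0.194, 0.202], [0.189, 0.981, -0.043], [-0.206, -0.004, -0.978]]
ft_force: [-4.2, 2.0, -0.6]
opening: 0.2
grip_force: 2.1
```

```bash
python3 st.py; sed -i 's/\.3,\.2)/.3,.2,.1,0,-.1)/' lev.py; python3 lev.py | tail -5
```

```text
X -129.0 Y -0.8 z 42.4 F -4.5 1.1 -0.6 open 0.2 t 22.425
[255, -0.0017, 0.0008, -0.0004, -0.2, -0.1, 0.1]
[255, -0.0039, 0.0008, 0.002, -0.2, -0.1, 0.1]
[255, -0.0063, 0.0008, 0.004, -0.2, -0.1, 0.1]
[255, -0.0089, 0.0008, 0.0059, -0.2, -0.1, 0.1]
[255, -0.0117, 0.0008, 0.0074, -0.2, -0.1, 0.1]
```

Emit:
servo_tool(
  targets=[
    [255, -0.002, 0.0005, 0, 0, 0, 0],
    [255, -0.004, 0.0005, 0.002, 0, 0, 0],
    [255, -0.005, 0.0005, 0.003, 0, 0, 0],
  ],
)

```text
t: 22.8
tcp_pos: [562.2, 86.2, 40.5]
tool_rot: [[-0.96, 0.194, 0.202], [0.19, 0.981, -0.044], [-0.207, -0.004, -0.978]]
ft_force: [-3.9, 0.5, -1.0]
opening: 0.0
grip_force: 1.7
```

```bash
python3 st.py; python3 lev.py | tail -3
```

```text
X -123.3 Y -0.5 z 40.5 F -3.9 -0.3 -1.0 open 0.0 t 22.8
[255, -0.0012, 0.0005, 0.001, -0.2, -0.1, 0.1]
[255, -0.0038, 0.0005, 0.0028, -0.2, -0.1, 0.1]
[255, -0.0066, 0.0005, 0.0044, -0.2, -0.1, 0.1]
```

Emit:
servo_tool(
  targets=[
    [255, -0.0015, 0, 0.001, 0, 0, 0],
    [255, -0.003, 0, 0.002, 0, 0, 0],
    [255, -0.003, 0, 0.002, 0, 0, 0],
  ],
)

```text
t: 23.18
tcp_pos: [567.8, 86.1, 40.4]
tool_rot: [[-0.959, 0.194, 0.207], [0.19, 0.981, -0.043], [-0.211, -0.002, -0.977]]
ft_force: [-0.9, -0.0, 0.1]
opening: -0.0
grip_force: 0.3
```

```bash
python3 st.py; python3 lev.py | tail -3
```

```text
X -117.8 Y 0.4 z 40.4 F -0.8 -0.2 0.1 open -0.0 t 23.175
[255, 0.0042, -0.0004, -0.0002, -0.1, 0.2, 0.1]
[255, 0.0016, -0.0004, 0.0016, -0.1, 0.2, 0.1]
[255, -0.0012, -0.0004, 0.0032, -0.1, 0.2, 0.1]
```

Emit:
servo_tool(
  targets=[
    [255, -0.001, 0, 0.0002, 0, 0, 0],
    [255, -0.001, 0, 0.0002, 0, 0, 0],
  ],
)

```text
t: 23.42
tcp_pos: [568.5, 85.9, 40.4]
tool_rot: [[-0.959, 0.194, 0.206], [0.189, 0.981, -0.043], [-0.211, -0.002, -0.978]]
ft_force: [-0.3, 0.2, -0.5]
opening: 0.0
grip_force: 0.1
```

```bash
python3 st.py
```

```text
X -117.1 Y 0.4 z 40.4 F -0.3 0.2 -0.5 open 0.0 t 23.425
```

Emit:
servo_tool(
  targets=[
    [255, -0.001, 0, 0.0002, 0, 0, 0],
    [255, -0.001, 0, 0.0002, 0, 0, 0],
  ],
)

```text
t: 23.68
tcp_pos: [569.3, 85.7, 40.3]
tool_rot: [[-0.959, 0.194, 0.206], [0.189, 0.981, -0.043], [-0.21, -0.002, -0.978]]
ft_force: [-1.1, 0.1, 0.1]
opening: -0.0
grip_force: 0.0
```

```bash
python3 st.py
```

```text
X -116.3 Y 0.3 z 40.3 F -1.1 -0.1 0.1 open -0.0 t 23.675
```

Emit:
servo_tool(
  targets=[
    [255, -0.001, 0, 0.0002, 0, 0, 0],
    [255, -0.001, 0, 0.0002, 0, 0, 0],
  ],
)

```text
t: 23.92
tcp_pos: [570.1, 85.4, 40.2]
tool_rot: [[-0.959, 0.194, 0.205], [0.189, 0.981, -0.043], [-0.21, -0.002, -0.978]]
ft_force: [0.2, -0.6, 0.4]
opening: 0.3
grip_force: 0.0
```

```bash
python3 st.py
```

```text
X -115.5 Y 0.2 z 40.2 F 0.3 -0.5 0.4 open 0.3 t 23.925
```

Emit:
servo_tool(
  targets=[
    [255, -0.001, 0, 0.0002, 0, 0, 0],
    [255, -0.001, 0, 0.0002, 0, 0, 0],
  ],
)

```text
t: 24.18
tcp_pos: [570.4, 85.3, 40.0]
tool_rot: [[-0.959, 0.194, 0.204], [0.189, 0.981, -0.043], [-0.209, -0.003, -0.978]]
ft_force: [-2.8, 2.2, 1.2]
opening: -0.1
grip_force: 1.7
```

Emit:
servo_tool(
  targets=[
    [255, -0.0008, 0, 0.0002, 0, 0, 0],
    [255, -0.0008, 0, 0.0002, 0, 0, 0],
  ],
)

```text
t: 24.42
tcp_pos: [570.5, 85.1, 39.9]
tool_rot: [[-0.96, 0.194, 0.203], [0.189, 0.981, -0.043], [-0.207, -0.003, -0.978]]
ft_force: [-6.0, 1.8, 3.5]
opening: -0.2
grip_force: 3.1
```

Emit:
servo_tool(
  targets=[
    [255, -0.0008, 0, 0.0002, 0, 0, 0],
    [255, -0.0008, 0, 0.0002, 0, 0, 0],
  ],
)

```text
t: 24.68
tcp_pos: [570.6, 85.0, 39.7]
tool_rot: [[-0.96, 0.194, 0.202], [0.189, 0.981, -0.043], [-0.206, -0.003, -0.979]]
ft_force: [-8.8, 4.0, 5.0]
opening: -0.2
grip_force: 4.3
```

```bash
python3 st.py
```

```text
X -114.9 Y -0.1 z 39.7 F -9.4 2.2 5.0 open -0.2 t 24.675
```

Emit:
servo_tool(
  targets=[
    [255, -0.001, 0, 0.0002, 0, 0, 0],
    [255, -0.001, 0, 0.0002, 0, 0, 0],
  ],
)

```text
t: 24.92
tcp_pos: [570.7, 84.8, 39.5]
tool_rot: [[-0.96, 0.194, 0.2], [0.189, 0.981, -0.044], [-0.205, -0.004, -0.979]]
ft_force: [-10.7, 4.4, 7.2]
opening: 0.1
grip_force: 5.8
```

```bash
python3 st.py
```

```text
X -114.7 Y -0.2 z 39.5 F -11.4 2.2 7.2 open 0.1 t 24.925
```

Emit:
servo_tool(
  targets=[
    [255, 0.01, 0, 0, 0, 0, 0],
    [255, 0.05, 0, -0.02, 0, 0, 0],
    [255, 0.07, 0, -0.08, 0, 0, 0],
    [255, 0.09, 0, -0.14, 0, 0, 0],
    [255, 0.09, 0, -0.18, 0, 0, 0],
    [255, 0.09, 0, -0.18, 0, 0, 0],
  ],
)

```text
t: 25.68
tcp_pos: [451.9, 110.2, 200.6]
tool_rot: [[-0.958, 0.194, 0.213], [0.189, 0.981, -0.041], [-0.216, 0.001, -0.976]]
ft_force: [0.2, 0.5, -0.4]
opening: 0.1
grip_force: 0.0
```

```bash
python3 st.py; python3 - <<'E'
from h import *
p=np.load("p.npy")
for n in("side","top"):
  r.read_camera(n)
  for l in ("loop_bar","lever","keeper_seat","loupe","eraser"):
    d=r.spot_in(n,l);print(n,l,[(np.round(x["box"],1).tolist(),round(x["score"],2)) for x in d[:1]])
for L in(0,.3,1.3):
  t=[-94-43*np.sin(L),60-43*np.cos(L)];print(L,proj("side",case(*t)).round(1))
im=r.read_camera("side")
# coarse look at latch area brightness (light steel vs dark case / beige table)
g=cv2.cvtColor(im,cv2.COLOR_RGB2GRAY)[250:305:3,326:372:2]
print("\n".join(" ".join("%3d"%v for v in row) for row in g))
E
```

```text
X -236.2 Y 1.4 z 200.6 F 0.1 0.5 -0.4 open 0.1 t 25.675
side loop_bar [([340.6, 273.0, 5.1, 26.7], 0.5)]
side lever [([342.7, 280.9, 14.2, 52.5], 0.65)]
side keeper_seat [([285.1, 257.3, 128.1, 78.8], 0.93)]
side loupe [([367.9, 269.8, 23.1, 33.0], 0.81)]
side eraser [([362.0, 357.8, 24.2, 26.8], 0.6)]
top loop_bar [([296.4, 213.5, 123.5, 105.6], 0.66)]
top lever []
top keeper_seat [([296.5, 211.9, 120.0, 102.5], 0.61)]
top loupe [([341.4, 283.9, 21.9, 19.0], 0.6)]
top eraser [([232.4, 275.3, 26.7, 18.6], 0.67)]
0 [340.4 302.7]
0.3 [348.5 302.7]
1.3 [368.1 288.8]
 85  85  84  85  85  84  72  56  59  63 149 169 170 170 170 170 169 168 165 157 157 156 156
 85  85  85  86  84  84  71  57  55  87 167 169 170 170 170 167 128  79  52  32  31  33  34
 85  85  84  85  84 123  80  60  98 144 166 167 168 169 169 126  38  36  63  84  87  87  84
 85  84  84  84  98 110  76  71 129 145 128 164 167 167 169 103  29  46  81  98 101 102 102
 89  84  85  88 123  94 121 134 139 133 110 165 167 167 166 103  26  27  28  35  39  46  50
122  86  83  82  98 101 137 146 133 113 147 167 166 166 166 153  61  2
[... 517 characters left out ...]
 149 131 111 167 169 169 171 170 166 150 143 143 142 141
121  63  66  87  86 100 138 124 142 145 117 106 166 170 170 170 171 171 171 171 170 171 170
121  62  66  83  62  76  86 127 143 146 117 149 169 170 170 169 169 170 170 169 170 170 170
126  62  67  79  56  61 144 165 153 147 116 150 169 168 168 168 168 168 168 167 167 167 168
 88  56  56  55  55  91 163 166 153 147 116 149 167 168 168 168 168 167 167 167 168 167 168
 84  56  55  55  64 145 166 165 153 144 109 144 167 166 166 167 167 168 166 166 167 166 167
 84  56  55  56 103 163 165 157 137 146 112 130 164 166 167 167 166 166 165 165 165 164 165
 84  55  56  82 159 169 168 163 140 142 130 157 165 166 166 165 167 165 166 165 165 164 164
```

```bash
python3 -c "
from cell import r
print(r.hand_in())"
```

```text
the job is handed in; nothing more can be done
None
```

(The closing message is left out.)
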